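# Load the rosette on the indexing stand and hold its index pin out

### The arm

A 6-joint arm with a two-finger parallel gripper is mounted at the origin on the work surface. World frame = base frame: x ahead of the robot, y to its left, z up, the work surface at z = 0. Lengths are in m, angles in rad, forces in N, time in s.
With the tool pointing down it reaches from about 0.3 to 0.875 m from the base axis. Payload 6.4 kg.
Tool frame: the origin (TCP) lies on the centre line of the jaws, within the pads' length; the fingertips stand 25 mm ahead of it and the grasp point (between the pads) lies 6 mm ahead of it; z points along the fingers, y is the line along which they close (so a half turn about z gives the same grasp; the last joint's range is limited). The gripper opens to 85 mm and grips with 20 to 120 N. Pads are 22 mm wide; open, the fingers measure 114 mm over their backs; the gripper's body (76 mm by 85 mm) begins 54 mm behind the grasp point. The pads swing forward as they close: fully open they stand 13 mm farther back than shut.
Start: joints at [-1.492, 0.181, 1.607, -0, 1.354, -0.206], TCP at [0.162, -0.552, 0.256] pointing down, gripper open.
Joint ranges: [-2.99, 2.99], [-0.89, 2.07], [0.3, 2.58], [-1.14, 4.28], [0, 2.63], [-3.12, 3.12]. Speed limits (rad/s): [2.57, 2.57, 3.01, 3.14, 3.14, 3.14].

### API

Orientations are given as a unit quaternion [w, x, y, z].
In Python, from bench import get_obs, camera, hand_in, spot_in gives the robot as it stands.
- The arm moves only by the shell command python3 -m jog 'ROWS'. ROWS is JSON, one flat list of numbers, 7 for each row, row after row: the shift along the tool's x, y, z in m, then the turn, a rotation vector about the tool's x, y, z in rad, then the closure, from 0 (fully open) to 1 (shut). A call has 1 to 20 rows; each row is the pose to reach, as a shift and turn from the pose commanded when the call began, along the tool's axes at that moment; what a row does not reach only later rows make up. A row lasts 1/8 s, in which the tool goes at most 62.5 mm and 10.7 degrees, less where a joint would pass 70% of its speed; a pose out of reach is approached as far as the arm can. A call with a gripper value outside its range is refused whole. The fingers move at their own pace and stop on an object; the grip force is fixed at half the most. Time passes only in rows, so rows that repeat a pose let the fingers close. It gives the time, the measured TCP pose, the force, the opening and the grip force at its end, in the units of the state.
- get_obs(): the state, without advancing time (a new reading comes with each control period).
- camera(name): name is "scene" or "top" or "wrist"; returns a dict with "frame" (400x640x3 uint8, red, green, blue), "mtx" (3x3 intrinsics, pixels), "extrinsics" (4x4, takes a point from camera to world coordinates). Camera axes: x right, y up, looking along -z (the intrinsics and any distortion apply to the point x, -y, -z); pixel columns grow to the right and rows downward; lengths in m; the calibration is good to about 2 mm. A picture is of the moment at which its call begins. There is no depth.
- hand_in(): hands the job in; it is judged then, once.
Trained networks look in a picture, given as the dict that the camera call returned (one of the last four; its "shot" number tells which), for a name from the list of things; names that differ only in an ending like _2 or _b are one class to them, and where a whole thing is asked for, a point or a joint stands for the part that bears it (a point fixed in the world has none). Each returns a list of dicts, best first, with "confidence" (0 to 1); they miss things now and then, are a little off and sometimes report something else, mostly with a low value. They report only what shows in the picture. A call takes as long as a camera call.
- spot_in(picture, name): "xyz" ([x, y, z] in m, in world coordinates, good to about 4 mm: the middle of the surface that is visible of it).
The state is a dict: "time_s": time; "q": joint angles; "dq": joint speeds; "joint_efforts": joint torques, N m; "eef_pos": TCP position; "eef_rot": TCP orientation; "wrist_force": force on the tool from outside, world axes, zero at the start; "torque": the same for the moment, N m; "opening": opening from 0.0 (shut) to 1.0 (fully open); "grasp_force": force on a finger pad.
Only numpy, scipy, OpenCV 4.12 (cv2) and the standard library are available. Lean on these libraries where they do the work, as an engineer would, in place of code of your own. Each camera call takes 0.05 s, during which the arm holds its last target. There are 200 camera calls.

### The job

Build the rosette on the round plate of the indexing stand: lay the large gilded disc flat in the middle of the plate, then the small gilded disc flat in the middle of the large one, and let both go. Then take the stand's sprung index plunger by its knob, pull it straight out as far as it goes so that the pin is clear of its hole, and keep holding it there: finish with the knob still in the gripper, so that a helper can turn the plate. Leave the jar, the brush and the glue gun where they are.

Things in the scene. Friction and masses are not known exactly. Their poses are not given: they have to be found in the camera images.
- large_disc: Gilded (brass-coloured) round disc, 66 mm diameter, 10 mm thick, about 50 g, with short dark radial lines near the rim of its top face. Lies flat on the work board at the start, to the left or right of the stand (the two discs may be swapped). Origin: centre of the underside, z up. Lift it by its rim.
- small_disc: Gilded (brass-coloured) round disc, 42 mm diameter, 12 mm thick, about 35 g, with a dark dot in the middle of its top face. Lies flat on the work board on the other side. Origin: centre of the underside, z up.
- stand: Indexing stand, fixed, plate at rest. Origin: on the plate's axis, at its underside on the work board (board top 15 mm above table); z up, -x is the way the plunger points and pulls (towards the robot, up to 0.6 rad either way). Heights over origin: base slab to 8 mm (x -105 to 65, y +-55), drum of 50 mm radius to 62, dark index holes at 42; grey plate of 60 mm radius, 62 to 70.
- plate_top (a point): Centre of the flat grey plate's top face, 70 mm above the stand's origin (85 mm above the table). A fine black circle of 37 mm radius is drawn round it on the plate.
- seat_hole (a point): Mouth of the index hole in the drum's side that the pin sits in, 42 mm above the stand's origin, 50 mm from the axis on its -x side; the pin enters it 12 mm. In front of it stands the grey bracket that carries the plunger: stand x -95 to -73 mm, 34 mm wide, up to 58 mm over the stand's origin.
- knob (a point): Middle of the neck of the white knob on the plunger's outer end, axis level along the stand's x, 57 mm above the table, only the board below it. 130 mm from the plate's axis when home. Axes as the stand's. Neck: 22 mm diameter, 24 mm long (x -12 to 12 mm); outer collar (x -19 to -12 mm): 34 mm diameter, which fingers straddling the neck from above can bear on. 23 mm free from neck to bracket.
- plunger (a joint): How far the plunger is pulled out along the stand's -x, in m: 0 = home, pin in its hole; 0.016 = the stop, fully back. The pin clears the hole at 0.012. Sprung: about 5 N to start, 11 N at the stop; it snaps home when let go.
- jar: Bystander: closed glass jar with white lid, 60 mm diameter, 75 mm tall, at the far left of the board. Origin: centre of the underside.
- brush: Bystander: brush 170 mm long, lying at the far right of the board. Origin: centre of its underside.
- glue_gun: Bystander: black glue gun lying on its side, about 180 mm long and 130 mm across, 34 mm high, at the left edge of the board. Origin: underside of the barrel's middle, x along the barrel to the brass nozzle.

How it is judged:
On the way, in this order (a step that is already met when the one before it is completed fails the run):
1. the large disc lies flat and centred on the plate, let go (horizontal distance between large_disc and plate_top below 0.007 m and z of large_disc in the frame of plate_top between -0.003 and 0.003 m and angle between large_disc's own z axis and vertical below 0.06 rad and contact force between the fingers and large_disc below 0.2 N and linear speed of large_disc below 0.02 m/s), for 0.2 s.
2. the small disc lies flat and centred on the large disc, let go (all of step 1 and horizontal distance between small_disc and plate_top below 0.007 m and z of small_disc in the frame of plate_top between 0.007 and 0.013 m and angle between small_disc's own z axis and vertical below 0.06 rad and contact force between the fingers and small_disc below 0.2 N and linear speed of small_disc below 0.02 m/s and horizontal distance between small_disc and large_disc below 0.007 m), for 0.2 s.
3. the plunger is pulled fully back by its knob (value of joint plunger above 0.013 m and contact force between the fingers and plunger above 5 N), for 0.3 s.
At the end, for the whole second after the job is handed in: Large disc on the plate, small disc on it, both flat (0.06 rad), at rest, let go and within 7 mm of the plate's middle and of each other; the plunger held at least 13 mm out (of 16) by the fingers on its knob, with over 5 N (all of step 2 and all of step 3); the arm keeps its last pose, push and grip.
It fails at once if the glass jar is pushed more than 30 mm from its place (distance of jar from where it was at the start of the episode above 0.03 m).
It fails at once if the brush is pushed more than 30 mm from its place (distance of brush from where it was at the start of the episode above 0.03 m).
It fails at once if the glue gun is pushed more than 30 mm from its place (distance of glue_gun from where it was at the start of the episode above 0.03 m).
It also fails if it takes over 59 s, if anything falls off the work surface, if the arm or the gripper's body presses on something with over 40 N, if the wrist force passes 120 N, or if a joint passes its speed limit or range.

## Working session

There is one attempt and no reset: what is moved stays moved. The work goes in short steps, Python scripts to look and compute and a shell command to move; the robot and the scene stay as the last step left them, time stands still between calls to the robot, and variables do not carry over. Pictures are saved under pics/ and viewed, at most 10 in all, crops included, and the job is handed in when it is done.

```bash
mkdir -p pics; ls
cat > h.py <<'E'
import numpy as np,cv2
from bench import get_obs,camera,spot_in
from scipy.spatial.transform import Rotation as R
def save(c,n): cv2.imwrite('pics/'+n,c['frame'][:,:,::-1])
def ray(c,u,v,z):
    K=np.array(c['mtx']);T=np.array(c['extrinsics'])
    d=np.linalg.solve(K,[u,v,1.]);d=T[:3,:3]@[d[0],-d[1],-d[2]];o=T[:3,3]
    return o+d*(z-o[2])/d[2]
def proj(c,p):
    K=np.array(c['mtx']);T=np.array(c['extrinsics'])
    q=T[:3,:3].T@(np.array(p)-T[:3,3]);q=K@[q[0],-q[1],-q[2]];return q[:2]/q[2]
def tool(): 
    o=get_obs();w,x,y,z=o['eef_rot'];return np.array(o['eef_pos']),R.from_quat([x,y,z,w])
E
python3 - <<'E'
from h import *
np.set_printoptions(precision=4,suppress=True)
c=camera('top');save(c,'top.png');s=camera('scene');save(s,'scene.png')
print(c.keys(),np.array(c['extrinsics']))
for n in ['large_disc','small_disc','stand','plate_top','knob','seat_hole','jar','brush','glue_gun']:
    for k in (c,s):
        print(n,[(np.round(r['xyz'],3),round(r['confidence'],2)) for r in spot_in(k,n)[:2]])
p,r=tool();print(p,r.as_matrix(),get_obs()['time_s'])
E
```

```text
pics
dict_keys(['frame', 'mtx', 'extrinsics', 'shot']) [[-0.0277  0.9928 -0.1163  0.4647]
 [-0.9996 -0.0275  0.004   0.0771]
 [ 0.0008  0.1164  0.9932  1.2312]
 [ 0.      0.      0.      1.    ]]
large_disc [(array([ 0.495, -0.26 ,  0.023]), 0.67)]
large_disc [(array([ 0.502, -0.259,  0.021]), 0.51)]
small_disc [(array([0.493, 0.279, 0.026]), 0.55)]
small_disc [(array([0.5  , 0.282, 0.029]), 0.64)]
stand [(array([0.596, 0.004, 0.082]), 0.56), (array([0.493, 0.279, 0.025]), 0.32)]
stand [(array([0.633, 0.017, 0.072]), 0.59)]
plate_top [(array([0.497, 0.009, 0.069]), 0.23)]
plate_top [(array([0.633, 0.021, 0.073]), 0.59), (array([ 0.501, -0.259,  0.022]), 0.19)]
knob [(array([0.495, 0.005, 0.068]), 0.75)]
knob [(array([0.498, 0.439, 0.051]), 0.64), (array([0.493, 0.015, 0.068]), 0.47)]
seat_hole [(array([0.602, 0.004, 0.082]), 0.88)]
seat_hole [(array([0.633, 0.014, 0.07 ]), 0.75)]
jar [(array([0.676, 0.29 , 0.09 ]), 0.86)]
jar [(array([0.697, 0.304, 0.08 ]), 0.63)]
brush [(array([ 0.684, -0.294,  0.035]), 0.92)]
brush [(array([ 0.695, -0.295,  0.035]), 0.83), (array([0.499, 0.438, 0.048]), 0.56)]
glue_gun [(array([0.496, 0.43 , 0.046]), 0.69)]
glue_gun [(array([0.497, 0.439, 0.048]), 0.94)]
[ 0.1616 -0.5519  0.2563] [[ 0.9597  0.2809  0.    ]
 [ 0.2809 -0.9597 -0.    ]
 [ 0.      0.0001 -1.    ]] 1.0
```

View top.

View pics/top.png

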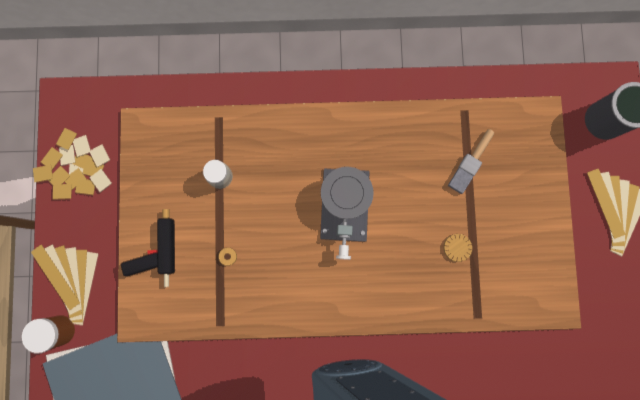

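View pics/scene.png

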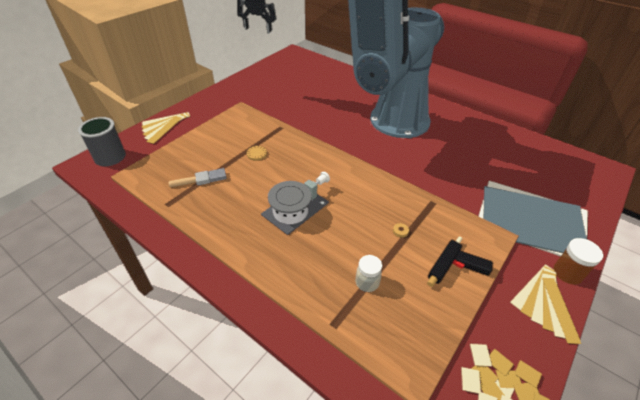

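The top view shows the plate at about (347,192), the knob at (344,251), the large disc at (458,248) and the small disc at (228,257). The jar, brush and gun are well clear.

Run:
```python
from h import *
np.set_printoptions(precision=4,suppress=True)
c=camera('top')
for n,u,v,z in [('large',458,248,.025),('small',228,257,.027),('plate',347,192.5,.085),('knobneck',344.5,251,.068)]:
    print(n,ray(c,u,v,z))
w=camera('wrist');print(w['mtx'],np.array(w['extrinsics']))
p,r=tool();E=np.array(w['extrinsics']);print('cam in tool',r.inv().apply(E[:3,3]-p),(r.inv().as_matrix()@E[:3,:3]))
```

```text
large [ 0.4966 -0.2619  0.025 ]
small [0.4905 0.278  0.027 ]
plate [ 0.627  -0.0017  0.085 ]
knobneck [0.4958 0.0075 0.068 ]
[[333.4311   0.     319.5068]
 [  0.     333.4311 200.2749]
 [  0.       0.       1.    ]] [[ 0.2816  0.9135  0.2937  0.237 ]
 [-0.9595  0.2679  0.0866 -0.5304]
 [ 0.0004 -0.3062  0.952   0.3741]
 [ 0.      0.      0.      1.    ]]
cam in tool [ 0.0784  0.0006 -0.1178] [[ 0.0006  0.952   0.3062]
 [ 1.     -0.0005 -0.0005]
 [-0.0003  0.3062 -0.952 ]]
```

```bash
python3 -m jog '[0.403,-0.184,0.1,0,0,0.285,0, 0.403,-0.184,0.1,0,0,0.285,0, 0.403,-0.184,0.1,0,0,0.285,0, 0.403,-0.184,0.1,0,0,0.285,0, 0.403,-0.184,0.1,0,0,0.285,0, 0.403,-0.184,0.1,0,0,0.285,0, 0.403,-0.184,0.1,0,0,0.285,0, 0.403,-0.184,0.1,0,0,0.285,0, 0.403,-0.184,0.1,0,0,0.285,0, 0.403,-0.184,0.1,0,0,0.285,0]'
cat >> h.py <<'E'
def disc(c,z,guess,rad,name=None):
    "brass blob near guess -> world centre of ellipse"
    hsv=cv2.cvtColor(c['frame'],cv2.COLOR_RGB2HSV)
    # fit circle on world plane through brass-vs-rest edge: return convex hull ellipse centre
    m=cv2.inRange(hsv,(17,120,90),(32,255,255))
    g=proj(c,guess);n,l,st,ce=cv2.connectedComponentsWithStats(cv2.morphologyEx(m,cv2.MORPH_CLOSE,np.ones((7,7))))
    best=[(i,st[i,4],np.round(ce[i])) for i in range(1,n) if st[i,4]>150];return g,best,l
E
python3 - <<'E'
from h import *
np.set_printoptions(precision=4,suppress=True)
c=camera('wrist');save(c,'w1.png');np.save('c1.npy',c,allow_pickle=True)
p,r=tool();print(p,r.as_matrix())
print(proj(c,[.4966,-.2619,.025]),disc(c,.025,[.4966,-.2619,.025],.033)[1])
E
```

```text
time_s: 2.35
eef_pos: [0.496, -0.2633, 0.1567]
eef_rot: [0.0, 1.0, -0.001, 0.0]
wrist_force: [0.5, -0.0, -0.5]
opening: 0.998
grasp_force: 0.0
[ 0.4959 -0.2635  0.1568] [[ 1.     -0.002   0.0003]
 [-0.002  -1.     -0.0008]
 [ 0.0003  0.0008 -1.    ]]
[316.6789 197.4823] [(1, np.int32(5332), array([318., 196.]))]
```

View pics/w1.png

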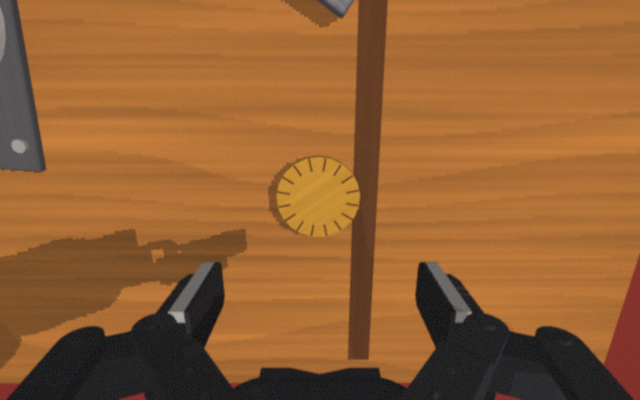

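Disc centred at about (318,196). The open jaw tips' inner corners are at (222,263) and (418,263). I'll compute the tip height offset from these.

Run:
```python
from h import *
np.set_printoptions(precision=4,suppress=True)
c=np.load('c1.npy',allow_pickle=True).item();p,r=tool()
print(ray(c,318,196.5,.025),p)
for d in (.005,.012,.018,.025):
    print(d,[proj(c,p+r.apply([x,y,d])) for x in(.011,-.011) for y in (-.0425,.0425)])
```

```text
[ 0.4974 -0.2629  0.025 ] [ 0.4959 -0.2635  0.1568]
0.005 [array([215.3592, 265.2   ]), array([421.4149, 265.4321]), array([220.1546, 310.5719]), array([416.585 , 310.7761])]
0.012 [array([220.1689, 257.2401]), array([416.7033, 257.4644]), array([224.5378, 300.9642]), array([412.2969, 301.1629])]
0.018 [array([223.9511, 250.9806]), array([412.9981, 251.1987]), array([227.9979, 293.3796]), array([408.9117, 293.5737])]
0.025 [array([228.0149, 244.2551]), array([409.0169, 244.4662]), array([231.7289, 285.2016]), array([405.2615, 285.3905])]
```

```bash
python3 -m jog '[0.0015,-0.0006,0.06,0,0,0,0, 0.0015,-0.0006,0.1,0,0,0,0, 0.0015,-0.0006,0.121,0,0,0,0, 0.0015,-0.0006,0.121,0,0,0,0, 0.0015,-0.0006,0.121,0,0,0,1, 0.0015,-0.0006,0.121,0,0,0,1, 0.0015,-0.0006,0.121,0,0,0,1, 0.0015,-0.0006,0.121,0,0,0,1]'
```

```text
time_s: 3.4
eef_pos: [0.4991, -0.263, 0.0378]
eef_rot: [0.001, 1.0, -0.0, 0.001]
wrist_force: [-2.1, -0.4, 5.7]
opening: 0.737
grasp_force: 64.8
```

```bash
python3 -m jog '[0,0,-0.05,0,0,0,1, 0,0,-0.1,0,0,0,1, 0,0,-0.13,0,0,0,1, 0,0,-0.13,0,0,0,1]'
python3 - <<'E'
from h import *
np.set_printoptions(precision=4,suppress=True)
c=camera('wrist');save(c,'w2.png');np.save('c2.npy',c,allow_pickle=True)
p,r=tool();print(p,r.as_matrix())
print(proj(c,p+r.apply([0,0,.0228-.01])))
E
```

```text
time_s: 3.9
eef_pos: [0.5001, -0.2631, 0.1699]
eef_rot: [0.003, 1.0, -0.0, 0.003]
wrist_force: [-0.3, 0.2, -1.2]
opening: 0.735
grasp_force: 65.9
[ 0.499  -0.2622  0.1674] [[ 1.     -0.0003  0.0035]
 [-0.0003 -1.     -0.0029]
 [ 0.0035  0.0029 -1.    ]]
[315.7969 277.9816]
```

View pics/w2.png

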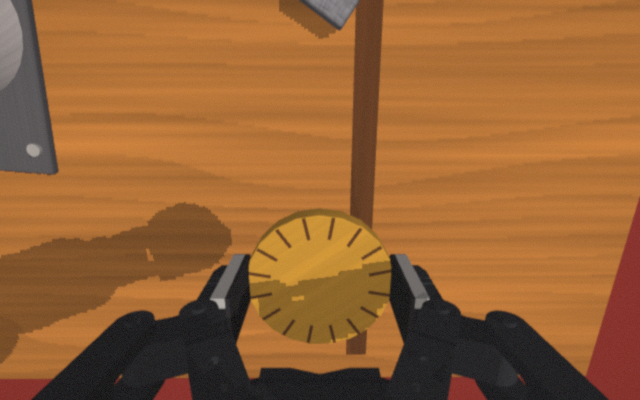

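The disc is held flat between the jaws, centred at about (320,279), slightly off tilt-free but good. Next I go towards the plate, stopping 30 mm short so I can see its drawn circle.

```bash
python3 -m jog '[0.02,-0.05,-0.04,0,0,0,1, 0.095,-0.26,-0.08,0,0,0,1, 0.095,-0.26,-0.08,0,0,0,1, 0.095,-0.26,-0.08,0,0,0,1, 0.095,-0.26,-0.08,0,0,0,1, 0.095,-0.26,-0.08,0,0,0,1, 0.095,-0.26,-0.08,0,0,0,1]'
python3 - <<'E'
from h import *
np.set_printoptions(precision=4,suppress=True)
c=camera('wrist');save(c,'w3.png');np.save('c3.npy',c,allow_pickle=True)
p,r=tool();print(p,r.as_matrix())
print(proj(c,[.627,-.0017,.085]))
E
```

```text
time_s: 4.82
eef_pos: [0.5924, -0.0017, 0.2437]
eef_rot: [0.0, 1.0, 0.0, -0.001]
wrist_force: [-0.6, -0.1, -1.3]
opening: 0.735
grasp_force: 66.0
[ 0.5923 -0.0022  0.2439] [[ 1.     -0.0009 -0.0024]
 [-0.0009 -1.      0.0001]
 [-0.0024 -0.0001 -1.    ]]
[318.6919 148.1399]
```

View pics/w3.png

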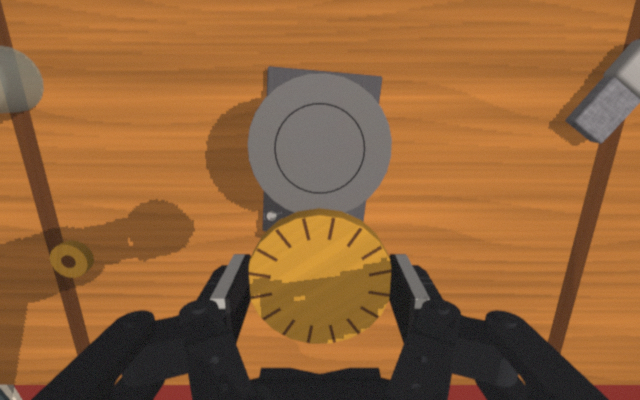

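The drawn circle is centred at (320,148) and the small disc's dot is at (70,261).

Run:
```python
from h import *
np.set_printoptions(precision=4,suppress=True)
c=np.load('c3.npy',allow_pickle=True).item();p,r=tool()
print('plate',ray(c,320,148,.085),'small',ray(c,70,261,.027))
for z in(.0128,): print('disc in hand', ray(c,320.5,280,p[2]-z), p)
```

```text
plate [ 0.6271 -0.0028  0.085 ] small [0.491 0.277 0.027]
disc in hand [ 0.5916 -0.0028  0.2311] [ 0.5923 -0.0022  0.2439]
```

```bash
python3 -m jog '[0.0355,0,0.05,0,0,0,1, 0.0355,0,0.1,0,0,0,1, 0.0355,0,0.125,0,0,0,1, 0.0355,0,0.134,0,0,0,1, 0.0355,0,0.134,0,0,0,1, 0.0355,0,0.134,0,0,0,1]'
```

```text
time_s: 5.62
eef_pos: [0.6297, -0.0021, 0.113]
eef_rot: [0.0, 1.0, -0.0, 0.001]
wrist_force: [0.0, 0.1, -0.4]
opening: 0.733
grasp_force: 66.0
```

```bash
python3 -m jog '[-0.001,0,0.002,0,0,0,1, -0.001,0,0.003,0,0,0,1, -0.001,0,0.003,0,0,0,1]'
```

```text
time_s: 6.0
eef_pos: [0.6277, -0.0014, 0.1085]
eef_rot: [0.0, 1.0, -0.0, 0.0]
wrist_force: [-0.6, -0.0, 0.3]
opening: 0.737
grasp_force: 66.0
```

```bash
python3 -m jog '[0,0,0.001,0,0,0,1, 0,0,0.002,0,0,0,1, 0,0,0.002,0,0,0,1]'
```

```text
time_s: 6.38
eef_pos: [0.6279, -0.0014, 0.1078]
eef_rot: [0.0, 1.0, 0.0, 0.0]
wrist_force: [-4.2, 0.6, 10.0]
opening: 0.735
grasp_force: 67.2
```

```bash
python3 -m jog '[0,0,-0.001,0,0,0,1, 0,0,-0.001,0,0,0,0.2, 0,0,-0.001,0,0,0,0, 0,0,-0.001,0,0,0,0, 0,0,-0.05,0,0,0,0, 0,0,-0.1,0,0,0,0, -0.03,0,-0.13,0,0,0,0, -0.03,0,-0.13,0,0,0,0]'
python3 - <<'E'
from h import *
np.set_printoptions(precision=4,suppress=True)
c=camera('wrist');save(c,'w4.png');np.save('c4.npy',c,allow_pickle=True)
p,r=tool();print(p,r.as_matrix())
print(proj(c,[.627,-.0028,.095]))
E
```

```text
time_s: 7.38
eef_pos: [0.5982, -0.0016, 0.2396]
eef_rot: [0.001, 1.0, -0.0, 0.003]
wrist_force: [-0.6, 0.3, -0.5]
opening: 0.997
grasp_force: 0.0
[ 0.598  -0.0015  0.2376] [[ 1.     -0.0003  0.0027]
 [-0.0003 -1.     -0.0005]
 [ 0.0027  0.0005 -1.    ]]
[319.9775 159.7357]
```

View pics/w4.png

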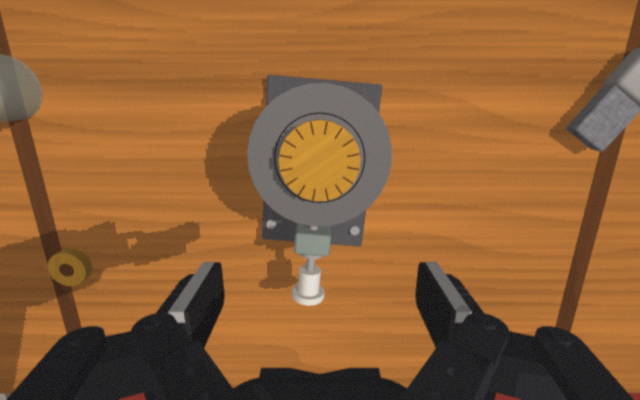

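The large disc sits inside the circle, at about (319.5,161). The knob neck is at about (310,281), its collar at (309,295), and the small disc at (67,268).

Run:
```python
from h import *
np.set_printoptions(precision=4,suppress=True)
c=np.load('c4.npy',allow_pickle=True).item()
f=c['frame'];hsv=cv2.cvtColor(f,cv2.COLOR_RGB2HSV)
m=cv2.inRange(hsv,(15,120,80),(32,255,255));m[:100]=0;m[230:]=0;m[:,:260]=0;m[:,380:]=0
m=cv2.morphologyEx(m,cv2.MORPH_CLOSE,np.ones((5,5)))
n,l,st,ce=cv2.connectedComponentsWithStats(m);i=max(range(1,n),key=lambda k:st[k,4] if 300<ce[k][0]<340 else 0);print(st[i],ce[i])
print('large',ray(c,*ce[i],.095))
g=inr=cv2.inRange(hsv,(0,0,40),(179,60,140)); 
print('plate(circle)',ray(c,320,157,.085),'plate rim c',ray(c,320,155,.085))
print('small',ray(c,67,268,.027),'knob',ray(c,309.5,281,.068),ray(c,312,237,.073))
```

```text
[ 278  120   83   82 5282] [318.9614 160.3165]
large [ 0.6265 -0.002   0.095 ]
plate(circle) [ 0.6274 -0.0028  0.085 ] plate rim c [ 0.6291 -0.0028  0.085 ]
small [0.4928 0.2778 0.027 ] knob [0.5011 0.0074 0.068 ] [0.5505 0.0045 0.073 ]
```

```bash
python3 -m jog '[-0.1065,-0.279,0.05,0,0,0,0, -0.1065,-0.279,0.05,0,0,0,0, -0.1065,-0.279,0.05,0,0,0,0, -0.1065,-0.279,0.05,0,0,0,0, -0.1065,-0.279,0.05,0,0,0,0, -0.1065,-0.279,0.05,0,0,0,0, -0.1065,-0.279,0.1,0,0,0,0, -0.1065,-0.279,0.1,0,0,0,0]'
python3 - <<'E'
from h import *
np.set_printoptions(precision=4,suppress=True)
c=camera('wrist')
f=c['frame'];hsv=cv2.cvtColor(f,cv2.COLOR_RGB2HSV)
p,r=tool();g=proj(c,[.4915,.2775,.027]);print(p,g)
u,v=g.astype(int)
m=cv2.inRange(hsv,(17,120,80),(32,255,255));M=np.zeros_like(m);M[v-40:v+40,u-50:u+50]=m[v-40:v+40,u-50:u+50]
n,l,st,ce=cv2.connectedComponentsWithStats(M);i=1+st[1:,4].argmax();x,y,w,h,a=st[i];print(st[i],ray(c,x+w/2,y+h/2,.027))
E
```

```text
time_s: 8.43
eef_pos: [0.4883, 0.2758, 0.1316]
eef_rot: [0.002, 1.0, -0.0, -0.005]
wrist_force: [-1.3, -0.5, 0.4]
opening: 0.999
grasp_force: 0.0
[0.4901 0.2763 0.1342] [315.6404 204.1176]
[ 283  173   60   59 2391] [0.4927 0.2793 0.027 ]
```

```bash
python3 -m jog '[0.003,-0.003,0.05,0,0,0,0, 0.003,-0.003,0.09,0,0,0,0, 0.003,-0.003,0.09,0,0,0,0, 0.003,-0.003,0.09,0,0,0,1, 0.003,-0.003,0.09,0,0,0,1, 0.003,-0.003,0.09,0,0,0,1, 0.003,-0.003,0.09,0,0,0,1, 0.003,-0.003,0.09,0,0,0,1]'
```

```text
time_s: 9.48
eef_pos: [0.4994, 0.282, 0.0521]
eef_rot: [-0.002, 1.0, -0.0, 0.006]
wrist_force: [0.1, -0.7, 17.7]
opening: 0.032
grasp_force: 8.3
```

```bash
python3 -m jog '[0,0,-0.04,0,0,0,1, -0.005,0,-0.09,0,0,0,0, -0.005,0,-0.09,0,0,0,0, -0.005,0,-0.09,0,0,0,0, -0.005,0,-0.09,0,0,0,0]'
python3 - <<'E'
from h import *
np.set_printoptions(precision=4,suppress=True)
c=camera('wrist');save(c,'w5.png')
f=c['frame'];hsv=cv2.cvtColor(f,cv2.COLOR_RGB2HSV)
p,r=tool();g=proj(c,[.4915,.2775,.027]);print(p,g,r.as_matrix())
u,v=g.astype(int)
m=cv2.inRange(hsv,(17,120,80),(32,255,255));M=np.zeros_like(m);M[v-60:v+60,u-70:u+70]=m[v-60:v+60,u-70:u+70]
n,l,st,ce=cv2.connectedComponentsWithStats(M);i=1+st[1:,4].argmax();x,y,w,h,a=st[i];print(st[i],ray(c,x+w/2,y+h/2,.027))
E
```

```text
time_s: 10.1
eef_pos: [0.4884, 0.2802, 0.1352]
eef_rot: [0.0, 1.0, -0.0, -0.001]
wrist_force: [-0.5, -0.1, -1.0]
opening: 0.846
grasp_force: 0.0
[0.4884 0.2803 0.135 ] [322.291 203.704] [[ 1.     -0.0002 -0.0024]
 [-0.0002 -1.     -0.0007]
 [-0.0024  0.0007 -1.    ]]
[ 280  172   59   59 2337] [0.4932 0.2866 0.027 ]
```

View pics/w5.png

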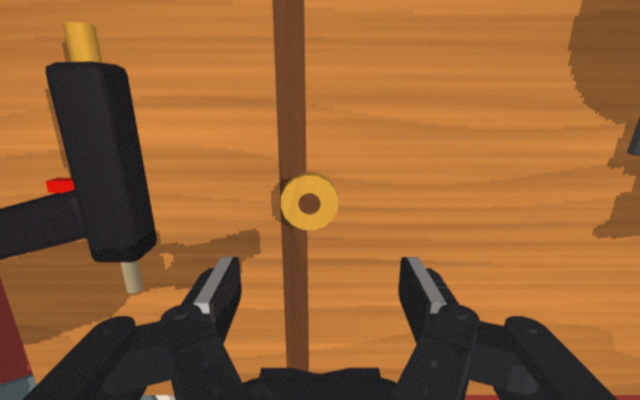

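The small disc is still flat, at (309.5,202), moved about 7 mm left. The jaws closed before they were deep enough. I'll retry lower and better centred, with the jaws part-closed first.

```bash
python3 -m jog '[0.0046,-0.006,0.05,0,0,0,0.3, 0.0046,-0.006,0.08,0,0,0,0.3, 0.0046,-0.006,0.09,0,0,0,0.3, 0.0046,-0.006,0.097,0,0,0,0.3, 0.0046,-0.006,0.097,0,0,0,0.3, 0.0046,-0.006,0.097,0,0,0,0.3]'
```

```text
time_s: 10.9
eef_pos: [0.4947, 0.2868, 0.0404]
eef_rot: [-0.0, 1.0, -0.0, 0.001]
wrist_force: [0.2, 0.0, -0.0]
opening: 0.707
grasp_force: 0.0
```

```bash
python3 -m jog '[0,0,0,0,0,0,1, 0,0,0,0,0,0,1, 0,0,0,0,0,0,1, 0,0,0,0,0,0,1]'
```

```text
time_s: 11.4
eef_pos: [0.4946, 0.2869, 0.0408]
eef_rot: [-0.0, 1.0, -0.0, 0.001]
wrist_force: [-1.8, -1.4, 5.2]
opening: 0.458
grasp_force: 59.5
```

```bash
python3 -m jog '[0,0,-0.06,0,0,0,1, 0,0,-0.12,0,0,0,1, 0.03,0.05,-0.18,0,0,0,1, 0.102,0.288,-0.2,0,0,0,1, 0.102,0.288,-0.2,0,0,0,1, 0.102,0.288,-0.2,0,0,0,1, 0.102,0.288,-0.2,0,0,0,1, 0.102,0.288,-0.2,0,0,0,1, 0.102,0.288,-0.2,0,0,0,1, 0.102,0.288,-0.2,0,0,0,1]'
python3 - <<'E'
from h import *
np.set_printoptions(precision=4,suppress=True)
c=camera('wrist');save(c,'w6.png');np.save('c6.npy',c,allow_pickle=True)
p,r=tool();print(p,r.as_matrix())
print(proj(c,p+r.apply([0,0,.0258-.012])))
f=c['frame'];hsv=cv2.cvtColor(f,cv2.COLOR_RGB2HSV)
m=cv2.inRange(hsv,(15,120,80),(32,255,255));m[:90]=0;m[:,:260]=0;m[:,380:]=0
n,l,st,ce=cv2.connectedComponentsWithStats(m)
for i in range(1,n):
  if st[i,4]>1000: print(st[i],ce[i],ray(c,st[i,0]+st[i,2]/2,st[i,1]+st[i,3]/2,.095),ray(c,*ce[i],p[2]-.0138))
E
```

```text
time_s: 12.65
eef_pos: [0.5952, 0.0001, 0.2389]
eef_rot: [-0.0, 1.0, 0.001, -0.0]
wrist_force: [-0.2, 0.5, -1.3]
opening: 0.464
grasp_force: 60.5
[0.5951 0.0004 0.2389] [[ 1.      0.0017 -0.0009]
 [ 0.0017 -1.      0.0006]
 [-0.0009 -0.0006 -1.    ]]
[317.4311 277.2725]
[ 280  114   84   84 5373] [321.4586 155.5191] [ 0.6262 -0.0024  0.095 ] [ 0.6501 -0.0012  0.2251]
[ 275  231   90   93 5877] [319.1531 275.9775] [ 0.5171 -0.0011  0.095 ] [ 0.5958 -0.0004  0.2251]
```

View pics/w6.png

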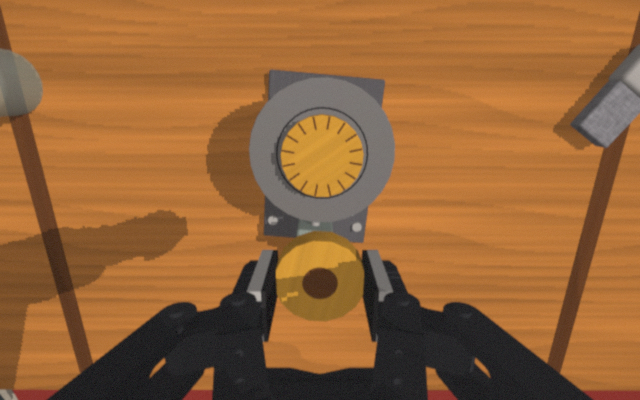

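The small disc's dot in hand is at (320,283). The large disc is centred at (322,156). The shift needed is about +32 mm in x and 1.6 mm in tool y.

```bash
python3 -m jog '[0.032,0.0016,0.05,0,0,0,1, 0.032,0.0016,0.09,0,0,0,1, 0.032,0.0016,0.107,0,0,0,1, 0.032,0.0016,0.114,0,0,0,1, 0.032,0.0016,0.114,0,0,0,1, 0.032,0.0016,0.114,0,0,0,1, 0.032,0.0016,0.114,0,0,0,1]'
```

```text
time_s: 13.58
eef_pos: [0.6286, -0.0033, 0.1268]
eef_rot: [0.0, 1.0, -0.0, 0.001]
wrist_force: [0.3, -0.5, -0.7]
opening: 0.457
grasp_force: 60.5
```

```bash
python3 -m jog '[-0.001,0,0.002,0,0,0,1, -0.001,0,0.004,0,0,0,1, -0.001,0,0.004,0,0,0,1]'
```

```text
time_s: 13.95
eef_pos: [0.6265, -0.0031, 0.121]
eef_rot: [-0.0, 1.0, -0.0, -0.0]
wrist_force: [0.1, 0.2, -0.4]
opening: 0.46
grasp_force: 60.5
```

```bash
python3 -m jog '[0,0,0.001,0,0,0,1, 0,0,0.002,0,0,0,1, 0,0,0.002,0,0,0,1]'
```

```text
time_s: 14.32
eef_pos: [0.6268, -0.0031, 0.1208]
eef_rot: [0.0, 1.0, -0.0, -0.0]
wrist_force: [-5.9, 1.0, 10.7]
opening: 0.464
grasp_force: 61.6
```

```bash
python3 -m jog '[0,0,-0.001,0,0,0,1, 0,0,-0.001,0,0,0,0.2, 0,0,-0.001,0,0,0,0, 0,0,-0.001,0,0,0,0, 0,0,-0.05,0,0,0,0, 0,0,-0.1,0,0,0,0, -0.1,0,-0.1,0,0,0,0, -0.1,0,-0.1,0,0,0,0, -0.1,0,-0.1,0,0,0,0]'
python3 - <<'E'
from h import *
np.set_printoptions(precision=4,suppress=True)
c=camera('wrist');save(c,'w7.png');np.save('c7.npy',c,allow_pickle=True)
p,r=tool();print(p,r.as_matrix())
E
```

```text
time_s: 15.45
eef_pos: [0.5247, -0.0027, 0.2191]
eef_rot: [-0.0, 1.0, -0.0, -0.001]
wrist_force: [0.3, -0.5, 0.7]
opening: 0.999
grasp_force: 0.0
[ 0.5264 -0.003   0.2196] [[ 1.     -0.0005  0.0008]
 [-0.0005 -1.     -0.0002]
 [ 0.0008  0.0002 -1.    ]]
```

View pics/w7.png

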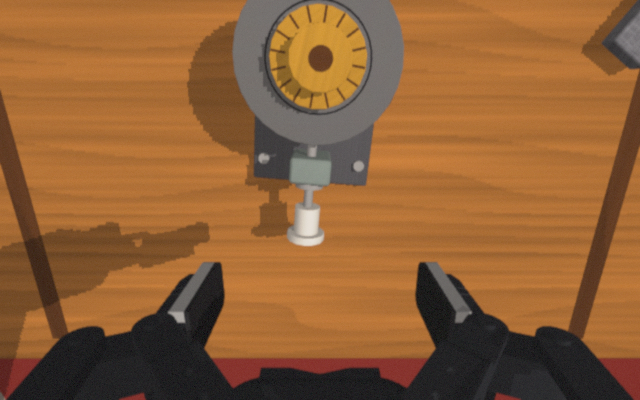

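The rosette is stacked: dot at (320,58), large disc centre at about (319,56). The knob neck runs from (307.5,205) to (306,231), with the collar at (306,237).

Run:
```python
from h import *
np.set_printoptions(precision=4,suppress=True)
c=np.load('c7.npy',allow_pickle=True).item()
print('small',ray(c,320,58,.107),'large',ray(c,319,56.5,.095),'plate',ray(c,319,52,.085))
a=ray(c,307.5,205.5,.064);b=ray(c,306,231,.068);print('neck',a,b,'collar side',ray(c,306,229,.074),ray(c,288,237,.057),ray(c,325,237,.057))
P=np.array([.627,-.0024,.057])
for q in (ray(c,312,151,.057),a,b): d=P-q;print(np.arctan2(d[1],d[0]),np.hypot(*d[:2]))
```

```text
small [ 0.6244 -0.0036  0.107 ] large [ 0.6264 -0.003   0.095 ] plate [ 0.6302 -0.003   0.085 ]
neck [0.5106 0.007  0.064 ] [0.4884 0.0084 0.068 ] collar side [0.4928 0.0081 0.074 ] [0.4777 0.0254 0.057 ] [ 0.4778 -0.0084  0.057 ]
-0.07622830448187025 0.07057884075957407
-0.08071167236333907 0.1168279279990616
-0.07798071428695898 0.13902812937633935
```

```bash
python3 -m jog '[-0.0266,-0.0107,0.05,0,0,0.078,0, -0.0266,-0.0107,0.1,0,0,0.078,0, -0.0266,-0.0107,0.14,0,0,0.078,0, -0.0266,-0.0107,0.156,0,0,0.078,0, -0.0266,-0.0107,0.156,0,0,0.078,0, -0.0266,-0.0107,0.156,0,0,0.078,0]'
python3 - <<'E'
from h import *
p,r=tool();print(p,r.as_euler('xyz'),get_obs()['wrist_force'])
E
```

```text
time_s: 16.25
eef_pos: [0.5019, 0.0073, 0.0648]
eef_rot: [0.0, 0.999, -0.039, 0.001]
wrist_force: [-0.3, -0.2, -0.2]
opening: 0.999
grasp_force: 0.0
[0.50190215 0.00733646 0.06479689] [ 3.14123095e+00 -2.83738116e-03 -7.81887816e-02] [-0.34455693 -0.15697358 -0.19942801]
```

```bash
python3 -m jog '[-0.001,0,0.001,0,0,0,0.5, -0.001,0,0.001,0,0,0,1, -0.001,0,0.001,0,0,0,1, -0.001,0,0.001,0,0,0,1, -0.001,0,0.001,0,0,0,1, -0.001,0,0.001,0,0,0,1]'
```

```text
time_s: 17.0
eef_pos: [0.4994, 0.0088, 0.0629]
eef_rot: [-0.001, 0.999, -0.039, 0.0]
wrist_force: [-0.3, 6.6, 5.8]
opening: 0.233
grasp_force: 58.3
```

```bash
python3 -m jog '[-0.005,-0.0005,0,0,0,0,1, -0.01,-0.0005,0,0,0,0,1, -0.015,-0.0005,0,0,0,0,1, -0.018,-0.0005,0,0,0,0,1, -0.018,-0.0005,0,0,0,0,1, -0.018,-0.0005,0,0,0,0,1, -0.018,-0.0005,0,0,0,0,1]'
```

```text
time_s: 17.88
eef_pos: [0.4843, 0.0101, 0.0631]
eef_rot: [-0.0, 0.999, -0.04, 0.004]
wrist_force: [10.7, 5.0, -7.4]
opening: 0.238
grasp_force: 58.9
```

```bash
python3 -m jog '[-0.002,0,0,0,0,0,1, -0.003,0,0,0,0,0,1, -0.003,0,0,0,0,0,1, -0.003,0,0,0,0,0,1]'
python3 - <<'E'
from h import *
np.set_printoptions(precision=4,suppress=True)
c=camera('wrist');save(c,'w8.png');np.save('c8.npy',c,allow_pickle=True)
p,r=tool();print(p,get_obs()['wrist_force'])
E
```

```text
time_s: 18.38
eef_pos: [0.4832, 0.0101, 0.0633]
eef_rot: [-0.0, 0.999, -0.04, 0.006]
wrist_force: [18.8, 5.6, -15.6]
opening: 0.236
grasp_force: 59.2
[0.4833 0.0101 0.0633] [ 19.3456   5.6026 -15.2259]
```

View pics/w8.png

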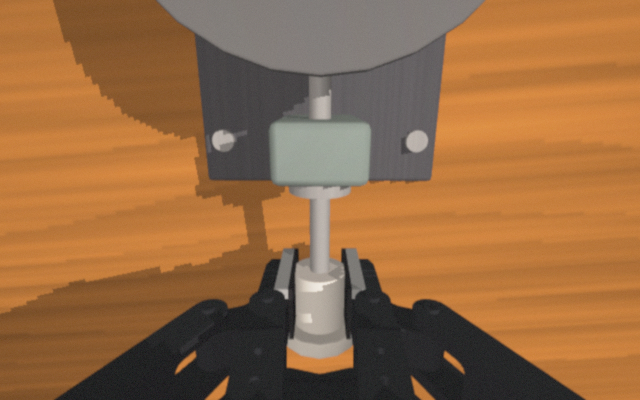

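The knob neck is in the jaws at (319,300), with a long stem showing to the bracket. The force rose from 11 to 19 N with almost no further motion, so the plunger is at its stop.

```bash
python3 -c "
from bench import hand_in
print(hand_in())"
```

```text
the job is handed in; nothing more can be done
None
```

I stacked both discs centred on the plate and let them go, pulled the plunger back to its stop and left the knob in the gripper. The job is handed in, but the hand-in returned no verdict.

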